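# Uncover the wide port of a colour meter in a paintings conservation studio

### The job

Two colour meters stand on the conservator's table, each with a round port on its top under a black dust cover that pivots on one pin. Take the meter with the larger round cover and swing that cover aside so that nothing of it lies over the port any more; leave the other meter's small cover shut over its port.

Things in the scene. Friction and masses are not known exactly. Their poses are not given: they have to be found in the camera images.
- wide_meter: Meter with the larger cover: fixed grey box 140 (x) by 150 (y) mm, deck 85 mm high; origin centre of underside, z up. x runs from front (display, keys) to back, away from the robot within 0.6 rad. In its frame (mm): steel pivot pin at (45,-25); 34 mm port at (-1,-25). A twin with a smaller cover stands 35 mm or more to its left or right; loose things close by are under 60 mm tall.
- wide_knob (a point): Centre of the top of the larger cover's aluminium knob: an upright round post 14 mm in diameter, 30 mm tall, standing on the cover 75 mm from the pin, beyond the disc's centre. Its top is 126 mm above the table, the cover's top face 96 mm. It moves with the cover; the deck carries nothing else.
- wide_cover (a joint): Swing (rad) of the larger cover, a black disc 60 mm wide, 4 mm thick, centred 46 mm from the pin. 0: shut, knob in the meter's -x direction from the pin. Grows to 1.75 (end stop) as the knob goes clockwise seen from above, at first towards the meter's +y. Starts at 0 to 0.15; the port is wholly clear from 1.07. Stays where left; takes under 1 N at the knob.
- narrow_cover (a joint): Swing (rad) of the other meter's cover, a black disc 38 mm wide centred 36 mm from its pin over an 18 mm port; same knob, 75 mm from the pin, and same sense. Starts at 0 to 0.05 and is to stay shut.

How it is judged:
By the outcome, as a careful person would: the job done as asked, in the order asked, and still so for the second after the job is handed in, with the robot touching nothing.
It also fails if it takes over 32 s, if anything falls off the work surface, if the arm or the gripper's body presses on something with over 40 N, if the wrist force passes 120 N, or if a joint passes its speed limit or range.

### The arm

A 6-joint arm with a two-finger parallel gripper is mounted at the origin on the work surface. World frame = base frame: x ahead of the robot, y to its left, z up, the work surface at z = 0. Lengths are in m, angles in rad, forces in N, time in s.
With the tool pointing down it reaches from about 0.25 to 0.775 m from the base axis. Payload 4 kg.
Tool frame: the origin (TCP) lies at the very end of the fingers, on their centre line; the grasp point (between the pads) lies 19 mm behind it (robot.grip_point_offset is the distance from the TCP to the grasp point, in m); z points along the fingers, y is the line along which they close (so a half turn about z gives the same grasp; the last joint's range is limited). The gripper opens to 94 mm and grips with 3 to 60 N. Pads are 16 mm wide; open, the fingers measure 119 mm over their backs; the gripper's body (75 mm by 177 mm) begins 78 mm behind the grasp point.
Start: joints at [-1.43, 0.087, 1.371, -0, 1.684, -0.103], TCP at [0.133, -0.534, 0.206] pointing down, gripper open.
Joint ranges: [-3.1, 3.1], [-0.76, 2.03], [0.27, 2.55], [-1.08, 4.22], [0.17, 2.65], [-2.57, 2.57]. Speed limits (rad/s): [2.79, 2.79, 3.14, 3.14, 3.14, 3.14].

### API

Orientations are given as a 3x3 rotation matrix whose columns are the frame's x, y, z axes.
In Python, from plant import robot gives the robot as it stands.
- The arm moves only by the tool move_arm, never from a script. Its argument "series" is a list of rows, each a list of 7 numbers: the shift along the world's x, y, z in cm, then the turn, a rotation vector about the world's x, y, z in degrees, then the opening, from 0 (shut) to 1 (fully open). In form: [[x, y, z, wx, wy, wz, grip], ...]. A call has 1 to 20 rows; each row shifts and turns the commanded pose from where the row before left it; what a row does not reach is not made up. A row lasts 1/10 s, in which the tool goes at most 50 mm and 8.59 degrees, less where a joint would pass 70% of its speed; a pose out of reach is approached as far as the arm can. A call is refused whole if a number of a shift passes 5 or a number of a turn 8.59, either way. A call with a gripper value outside its range is refused whole. The fingers move at their own pace and stop on an object; "newtons" is the grip in N (left out, the last holds). Time passes only in rows, so rows that do not move let the fingers close. It gives the time, the measured TCP pose, the force, the opening and the grip force at its end, in the units of the state.
- robot.state(): the state, without advancing time (a new reading comes with each control period).
- robot.capture(name): name is "scene" or "top" or "wrist"; returns the picture (400x640x3 uint8, blue, green, red); there is no depth.
- robot.camera_info(name): a dict with "fx", "fy", "cx", "cy" (pixels), "world_to_cam" (4x4, takes a point from world to camera coordinates). Camera axes: x right, y down, z forward; pixel columns grow to the right and rows downward; lengths in m; the calibration is good to about 2 mm. A picture is of the moment at which its call begins: read the wrist's pose just before it. camera_info takes no time and is no camera call; for the wrist camera it gives the pose at the moment of the call.
- robot.hand_in(): hands the job in; it is judged then, once.
The state is a dict: "t": time; "qpos": joint angles; "qd": joint speeds; "joint_efforts": joint torques, N m; "ee_pos": TCP position; "tool_rot": TCP orientation; "ft_force": force on the tool from outside, world axes, zero at the start; "wrist_torque": the same for the moment, N m; "grip_width": finger opening in m; "gripper_force": force on a finger pad.
Only numpy, scipy, OpenCV 4.12 (cv2) and the standard library are available. Lean on these libraries where they do the work, as an engineer would, in place of code of your own. Each camera call takes 0.05 s, during which the arm holds its last target. There are 200 camera calls.

## Working session

There is one attempt and no reset: what is moved stays moved. The work goes in short steps, Python scripts to look and compute and a tool call to move; the robot and the scene stay as the last step left them, time stands still between calls to the robot, and variables do not carry over. Pictures are saved under pics/ and viewed, at most 10 in all, crops included, and the job is handed in when it is done.

Besides the shell and the picture viewer there is one more tool, called after "Request:" by a JSON object that holds its "op" and its "data", one argument or row to a line. move_arm: Moves the arm, as the interface text tells. Its arguments: {"type":"object","properties":{"series":{"type":"array","items":{"type":"array","items":{"type":"number"}}},"newtons":{"type":"number"}},"required":["series"]}

```bash
mkdir -p pics; python3 - <<'E'
from plant import robot
import cv2,numpy as np
for n in("top","scene"):
    cv2.imwrite(f"pics/{n}1.png",robot.capture(n)); i=robot.camera_info(n); print(n,i["fx"],i["cx"],i["cy"],np.round(i["world_to_cam"],3).tolist())
print(robot.state()["t"])
E
```

```text
top 499.667085754819 313.57821690281844 205.15148001949993 [[0.028, -1.0, -0.008, -0.03], [-0.997, -0.027, -0.067, 0.554], [0.066, 0.01, -0.998, 1.144], [0.0, 0.0, 0.0, 1.0]]
scene 520.3056895262922 320.2882803829403 197.17061087481522 [[0.16, 0.987, 0.006, -0.066], [0.657, -0.102, -0.746, -0.286], [-0.736, 0.123, -0.665, 1.397], [0.0, 0.0, 0.0, 1.0]]
0.1
```

View pics/top1.png

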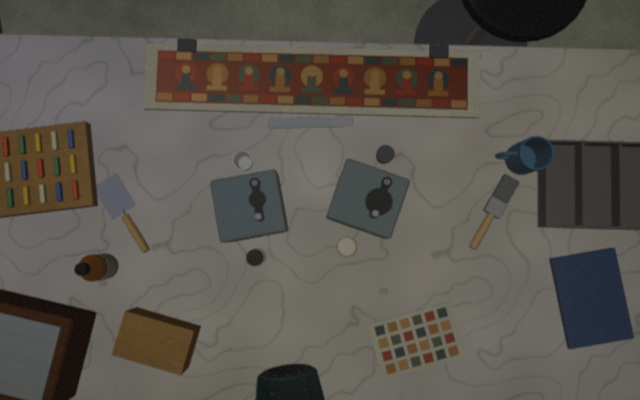

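View pics/scene1.png

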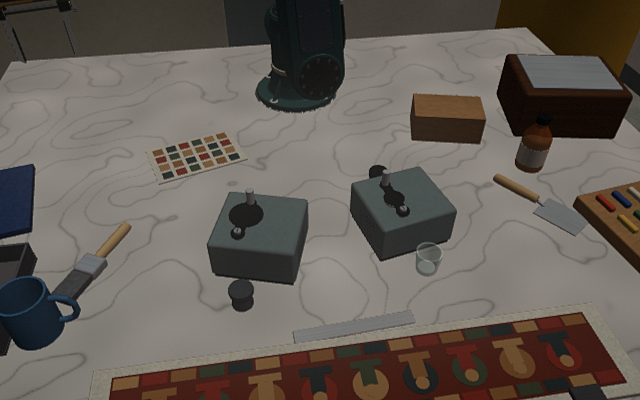

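The wide meter is the right one in the top view: pin near (386,188), knob near (376,213), cover disc near (379,201). The narrow meter is to the left, pin near (254,183). I'll zoom in.

```bash
python3 - <<'E'
import cv2
a=cv2.imread("pics/top1.png")[145:255,310:425]; cv2.imwrite("pics/crop1.png",cv2.convertScaleAbs(cv2.resize(a,None,fx=5,fy=5,interpolation=cv2.INTER_CUBIC),alpha=1.8))
E
```

```text
(no output)
```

View pics/crop1.png

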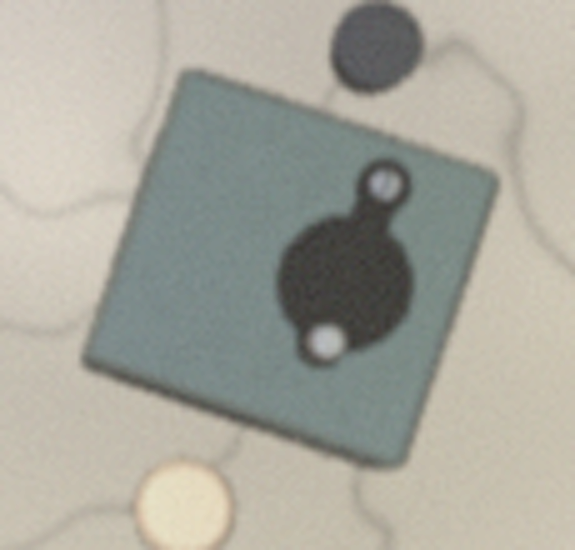

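The crop shows the pin at full-image (387.0,181.7), the knob top at (375.1,213.1) and the deck corners at (348,159), (409.4,180.6), (390,238.4) and (327,217.4).

```bash
cat >h.py <<'E'
from plant import robot
import numpy as np
def px2w(n,u,v,z):
    i=robot.camera_info(n);T=np.array(i["world_to_cam"]);R,t=T[:3,:3],T[:3,3]
    o=-R.T@t; d=R.T@np.array([(u-i["cx"])/i["fx"],(v-i["cy"])/i["fy"],1]); return o+d*(z-o[2])/d[2]
E
python3 - <<'E'
from h import *
np.set_printoptions(precision=4,suppress=True)
c=np.array([px2w("top",u,v,.085) for u,v in[(348,159),(409.4,180.6),(390,238.4),(327,217.4)]])
xd=(c[0]+c[1]-c[2]-c[3])[:2];yaw=np.arctan2(xd[1],xd[0]);ctr=c.mean(0)[:2]
R=np.array([[np.cos(yaw),-np.sin(yaw)],[np.sin(yaw),np.cos(yaw)]])
pin=px2w("top",387,181.7,.1)[:2];k=px2w("top",375.1,213.1,.126)[:2]
print("yaw",yaw,"ctr",ctr,"pin",pin,"pin by deck",ctr+R@[.045,-.025],"knob",k,np.linalg.norm(k-pin))
m=R.T@(k-pin);print("swing",np.arctan2(m[1],-m[0]))
pin=(pin+ctr+R@[.045,-.025])/2
s=robot.state();print(s["ee_pos"],s["tool_rot"])
for sw in(-.2,.1,.4,.7,1.0,1.2,1.4):
    r=R@[-np.cos(sw),np.sin(sw)];t=R@[np.sin(sw),np.cos(sw)]
    p=pin+.075*r-.0195*t; print(sw,"tool",p,"yaw of t deg",np.degrees(np.arctan2(t[1],t[0])))
E
```

```text
yaw -0.31225474686535065 ctr [ 0.5675 -0.1359] pin [ 0.6044 -0.1735] pin by deck [ 0.6027 -0.1735] knob [ 0.5341 -0.1461] 0.07539566422618155
swing 0.059614573742117156
[ 0.1327 -0.5332  0.2044] [[ 0.9704  0.2414 -0.0003]
 [ 0.2414 -0.9704  0.002 ]
 [ 0.0002 -0.002  -1.    ]]
-0.2 tool [ 0.5268 -0.1845] yaw of t deg 83.568276774306
0.1 tool [ 0.527  -0.1613] yaw of t deg 66.37954292038131
0.4 tool [ 0.534  -0.1393] yaw of t deg 49.19080906645661
0.7 tool [ 0.5472 -0.1203] yaw of t deg 32.00207521253192
1.0 tool [ 0.5655 -0.106 ] yaw of t deg 14.813341358607216
1.2 tool [ 0.5797 -0.0998] yaw of t deg 3.354185455990754
1.4 tool [ 0.5948 -0.0965] yaw of t deg -8.104970446625709
```

Request:
{"op": "move_arm", "data": {
  "series": [
    [2.8, 2.55, 0, 0, 0, 4, 0],
    [2.8, 2.55, 0, 0, 0, 4, 0],
    [2.8, 2.55, 0, 0, 0, 4, 0],
    [2.8, 2.55, 0, 0, 0, 4, 0],
    [2.8, 2.55, 0, 0, 0, 4, 0],
    [2.8, 2.55, 0, 0, 0, 4, 0],
    [2.8, 2.55, 0, 0, 0, 4, 0],
    [2.8, 2.55, 0, 0, 0, 4, 0],
    [2.8, 2.55, 0, 0, 0, 4, 0],
    [2.8, 2.55, 0, 0, 0, 4, 0],
    [2.8, 2.55, 0, 0, 0, 4, 0],
    [2.8, 2.55, 0, 0, 0, 4, 0],
    [2.8, 2.55, 0, 0, 0, 4, 0],
    [2.8, 2.55, 0, 0, 0, 0, 0],
    [0, 0, 0, 0, 0, 0, 0],
    [0, 0, 0, 0, 0, 0, 0]
  ]
}}

```text
t: 1.7
ee_pos: [0.5246, -0.1763, 0.2046]
tool_rot: [[0.406, 0.914, -0.002], [0.914, -0.406, 0.0], [-0.001, -0.002, -1.0]]
ft_force: [-0.3, -0.1, -0.4]
grip_width: 0.0005
gripper_force: 0.0
```

```bash
python3 - <<'E'
from h import *
import cv2
i=robot.camera_info("wrist");T=np.array(i["world_to_cam"])
a=robot.capture("wrist");cv2.imwrite("pics/w1.png",cv2.convertScaleAbs(a,alpha=1.6))
for p in([.6035,-.1735,.1],[.5341,-.1461,.126],list(robot.state()["ee_pos"])):
    c=T@np.r_[p,1];print(c[0]/c[2]*i["fx"]+i["cx"],c[1]/c[2]*i["fy"]+i["cy"])
s=robot.state();print(s["ee_pos"],s["tool_rot"],s["grip_width"],s["t"])
E
```

```text
393.76963605086524 159.88011409003644
316.62398306922137 167.78774510415022
319.8244616219733 237.18711977294248
[ 0.52418023 -0.17696714  0.20491683] [[ 4.07178502e-01  9.13347382e-01 -1.49215936e-03]
 [ 9.13348312e-01 -4.07179131e-01 -1.31054678e-04]
 [-7.27274599e-04 -1.30949859e-03 -9.99998878e-01]] 0.00021702509661864172 1.75
```

View pics/w1.png

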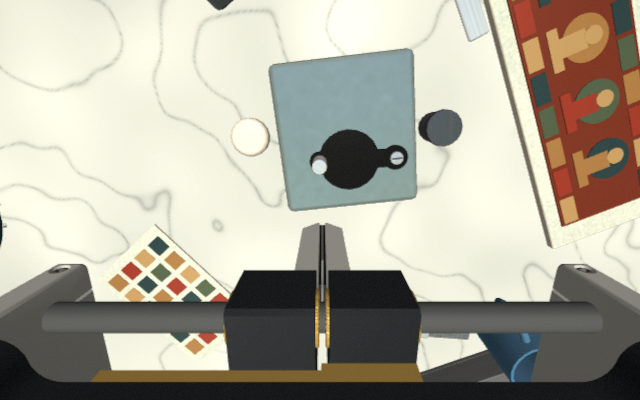

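The wrist view shows the knob at (319,167) and the pin at (397,158). Both are within 3 px (about 1 mm) of the prediction, and the closed fingers are to the knob's -y side. I'll descend there.

Request:
{"op": "move_arm", "data": {
  "series": [
    [0, 0, -3, 0, 0, 0, 0],
    [0, 0, -3, 0, 0, 0, 0],
    [0, 0, -2.5, 0, 0, 0, 0],
    [0, 0, -1, 0, 0, 0, 0],
    [0, 0, -0.4, 0, 0, 0, 0],
    [0, 0, 0, 0, 0, 0, 0]
  ]
}}

```text
t: 2.35
ee_pos: [0.5246, -0.1775, 0.107]
tool_rot: [[0.408, 0.913, 0.001], [0.913, -0.408, -0.0], [-0.0, 0.001, -1.0]]
ft_force: [-0.5, -0.1, 0.7]
grip_width: 0.0004
gripper_force: 0.0
```

Request:
{"op": "move_arm", "data": {
  "series": [
    [0.2, 0.7, 0, 0, 0, 0, 0],
    [0.2, 0.7, 0, 0, 0, 0, 0],
    [0.2, 0.6, 0, 0, 0, 0, 0],
    [0.2, 0.7, 0, 0, 0, -5.7, 0],
    [0.27, 0.71, 0, 0, 0, -5.7, 0],
    [0.34, 0.7, 0, 0, 0, -5.8, 0],
    [0.4, 0.65, 0, 0, 0, -5.7, 0],
    [0.47, 0.6, 0, 0, 0, -5.7, 0],
    [0.54, 0.55, 0, 0, 0, -5.8, 0],
    [0.58, 0.5, 0, 0, 0, -5.7, 0],
    [0.63, 0.43, 0, 0, 0, -5.7, 0],
    [0.68, 0.37, 0, 0, 0, -5.8, 0],
    [0.7, 0.3, 0, 0, 0, -5.7, 0],
    [0.73, 0.24, 0, 0, 0, -5.8, 0],
    [0.5, 0.12, 0, 0, 0, -3.8, 0],
    [0.5, 0.08, 0, 0, 0, -3.8, 0],
    [0.5, 0.04, 0, 0, 0, -3.9, 0],
    [0, 0, 0, 0, 0, 0, 0],
    [0, 0, 0, 0, 0, 0, 0]
  ]
}}

```text
t: 4.25
ee_pos: [0.6014, -0.0963, 0.1067]
tool_rot: [[0.989, -0.148, 0.0], [-0.148, -0.989, -0.0], [0.0, 0.0, -1.0]]
ft_force: [0.7, -0.6, -0.1]
grip_width: 0.0004
gripper_force: 0.0
```

```bash
python3 - <<'E'
from h import *
import cv2
a=robot.capture("scene")[150:300,180:340];cv2.imwrite("pics/s2.png",cv2.convertScaleAbs(cv2.resize(a,None,fx=4,fy=4),alpha=1.6))
E
```

```text
(no output)
```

View pics/s2.png

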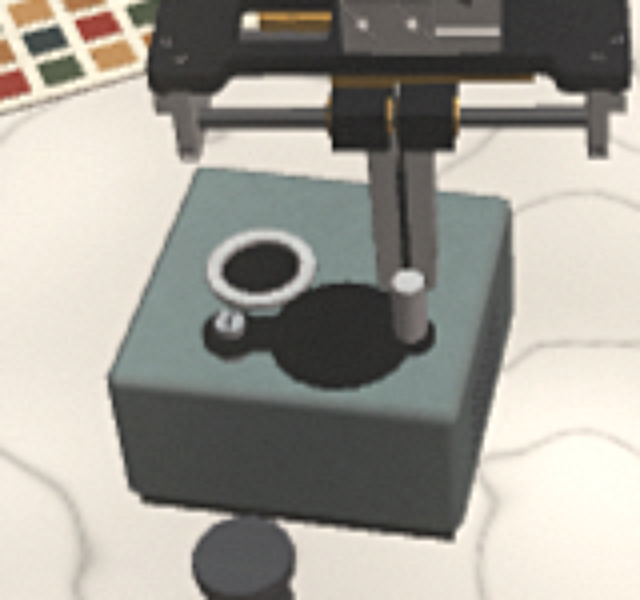

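The port at (262,268) in the crop is fully open, and the cover has swung to about 1.4 rad. Next I'll back off and lift clear.

Request:
{"op": "move_arm", "data": {
  "series": [
    [-0.7, 0.1, 0, 0, 0, 0, 0],
    [-0.8, 0.1, 0, 0, 0, 0, 0],
    [0, 0, 2, 0, 0, 0, 0],
    [0, 0, 3, 0, 0, 0, 0],
    [0, 0, 3, 0, 0, 0, 0],
    [-3, 0, 3, 0, 0, 0, 0],
    [-3, 0, 2, 0, 0, 0, 0],
    [-3, 0, 0, 0, 0, 0, 0],
    [0, 0, 0, 0, 0, 0, 0],
    [0, 0, 0, 0, 0, 0, 0]
  ]
}}

```text
t: 5.3
ee_pos: [0.4956, -0.0948, 0.2368]
tool_rot: [[0.989, -0.15, 0.001], [-0.15, -0.989, -0.0], [0.001, 0.0, -1.0]]
ft_force: [0.1, -0.7, 0.9]
grip_width: 0.0004
gripper_force: 0.0
```

```bash
python3 - <<'E'
from h import *
import cv2
a=robot.capture("scene")[130:300,190:470];cv2.imwrite("pics/s3.png",cv2.convertScaleAbs(cv2.resize(a,None,fx=2.8,fy=2.8),alpha=1.6))
E
```

```text
(no output)
```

View pics/s3.png

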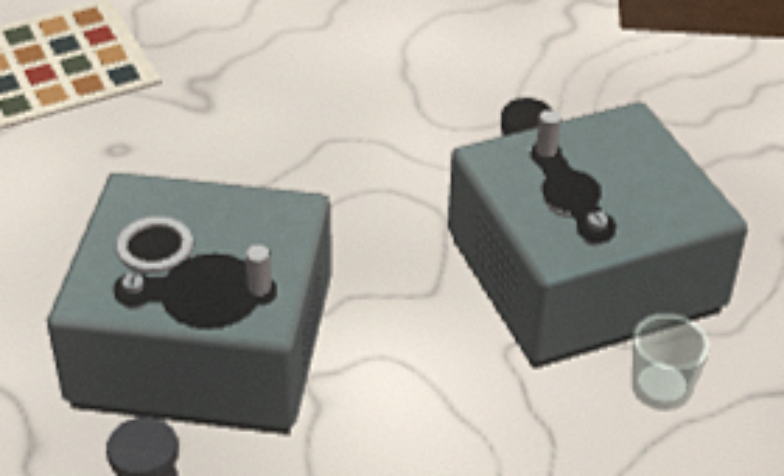

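The wide port at (155,243) is clear and its cover has stayed aside. The narrow cover at (570,190) is still shut, and the arm is clear of everything.

```bash
python3 -c "
from plant import robot
print(robot.hand_in())"
```

```text
the job is handed in; nothing more can be done
None
```

The larger cover is swung aside to about 1.4 rad and its port is fully clear; the other meter's small cover is still shut, and the job was handed in after about 5.4 s with the arm touching nothing.

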